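Seat the honing plate on its drive studs and switch the sharpener on

TASK

Get the knife sharpener ready: pick up the three-holed plywood honing plate by its finger bar, turn it so that its holes match the three studs of the machine's hub, and lower it on (do not drop it) until it lies fully home and flat on the hub, then let go of it. Then flip the machine's bat toggle over to its other side to switch it on. Leave the knife, the stick, the oil bottle and the smaller two-holed disc where they are.

Things in the scene. Friction and masses are not known exactly. Their poses are not given: they have to be found in the camera images.
- plate: the honing plate: a round plywood disc, 140 mm across and 14 mm thick, 0.3 to 0.55 kg, lying flat on the leather board. Three through holes of 12.5 mm diameter lie 48 mm from its centre, at 0, 120 and 240 degrees from the plate's x axis. A wooden finger bar stands on its centre: 50 mm long along the plate's x, 20 mm wide along its y, its top 56 mm above the plate's underside. Origin: centre of the underside, z up
- hub_face (a point): centre of the hub's flat upper face (an aluminium disc 120 mm across on top of the machine, 110 mm above the bench); z up. The hub is fixed (spindle locked). Three steel studs stand on the face 48 mm from the centre, at 0, 120 and 240 degrees from this point's x axis: 9 mm diameter for 10 mm, then tapering to 4 mm at their tips, 16 mm above the face. Fully home, the plate's origin lies on this point; any of the three matching turns will do
- machine: the sharpener: grey housing 300 mm along its x, 200 mm along y, its top 85 mm above the bench; fixed to the bench. Origin: on the bench under its centre, x points away from the robot (within 0.3 rad). The hub stands 60 mm from the centre towards +x, the toggle 105 mm towards -x
- switch_pivot (a point): pivot of the bat toggle, on the machine's top, 5 mm above the housing; axes as the machine's. The steel bat is 40 mm long from here, 7 mm thick at the pivot and 12 mm near its tip; at rest it leans 0.4 rad from upright, to the machine's +y (off) or -y (on)
- toggle (a joint): angle of the bat toggle: 0 = off, leaning to the machine's +y; 0.8 = on, leaning to the machine's -y; 0.4 = upright. Over-centre spring: past upright it snaps to the near end by itself; a push of about 1.5 N at the tip moves it
- board: leather-brown work board, 360 x 320 x 6 mm, fixed on the bench; the plate, the knife and the stick lie on it. Origin: centre of its underside. Farther off, a tin, a bowl blank, a mallet and bench equipment stand clear of the work
- knife: bystander: carving knife, 180 mm long, 16 mm high, on the board. Origin: underside, near its middle
- stick: bystander: half-peeled stick, 175 mm long, 18 mm high, on the board. Origin: underside, near its middle
- oil_bottle: bystander: amber glass bottle, 56 mm across, 130 mm high. Origin: centre of its foot
- spare_disc: bystander: smaller plywood disc, 100 mm across, 10 mm thick, with two holes and no finger bar. Origin: centre of its underside
There are look-alikes about, which are no part of the job. Leave any blue, red or yellow look-alike of the plate alone.

How it is judged:
By the outcome, as a careful person would: the job done as asked, in the order asked, and still so for the second after the job is handed in, with the robot touching nothing.
It also fails if it takes over 51 s, if anything falls off the work surface, if the arm or the gripper's body presses on something with over 40 N, if the wrist force passes 120 N, or if a joint passes its speed limit or range.

ROBOT

A 7-joint arm with a two-finger parallel gripper is mounted at the origin on the work surface. World frame = base frame: x ahead of the robot, y to its left, z up, the work surface at z = 0. Lengths are in m, angles in rad, forces in N, time in s.
With the tool pointing down it reaches from about 0.4 to 0.85 m from the base axis. Payload 10.4 kg.
Tool frame: the origin (TCP) lies midway between the tips of the shut fingers; the grasp point (between the pads) lies manip.grip_depth behind it (manip.grip_depth is the distance from the TCP to the grasp point, in m); z points along the fingers, x is the direction in which the jaws open and shut, and the axes are right-handed (so a half turn about z gives the same grasp; the last joint's range is limited). The gripper opens to 85 mm and grips with 20 to 120 N. Pads are 22 mm wide; open, the fingers measure 114 mm over their backs; the gripper's body (76 mm by 85 mm) begins 54 mm behind the grasp point. The pads swing forward as they close: fully open they stand 13 mm farther back than shut.
Start: joints at [1.287, 0.332, -0.065, 1.46, 0.022, 1.35, -0.088], TCP at [0.161, -0.604, 0.231] pointing down, gripper open.
Joint ranges: [-2.6, 2.6], [-0.5, 2.12], [-1.47, 1.34], [0.16, 2.42], [-1.27, 4.41], [0.06, 2.06], [-2.6, 2.6]. Speed limits (rad/s): [2.22, 2.22, 2.79, 2.79, 3.14, 3.14, 3.14].

INTERFACE

Orientations are given as a unit quaternion [x, y, z, w].
In Python, from workcell import manip gives the robot as it stands. The module is installed in compiled form; this text tells all that it offers.
- The arm moves only by the tool send_rows, never from a script. Its argument "steps" is a list of rows, each a list of 2 entries, a list of its own where there are three numbers: the shift along the tool's x, y, z in m, then the turn about the tool's z in rad. In form: [[[x, y, z], spin], ...]. A call has exactly 8 rows; each row is the pose to reach, as a shift and turn from the pose commanded when the call began, along the tool's axes at that moment; what a row does not reach only later rows make up. A row lasts 1/8 s, in which the tool goes at most 62.5 mm and 10.7 degrees, less where a joint would pass 70% of its speed; a pose out of reach is approached as far as the arm can. A call with a gripper value outside its range is refused whole. "hand" is the opening, from 0 (shut) to 1 (fully open), set as the call begins (left out, the last holds). The fingers move at their own pace and stop on an object; "force" is the grip in N (left out, the last holds). Time passes only in rows, so rows that repeat a pose let the fingers close, or fill a call up. It gives the time, the measured TCP pose, the force and the opening at its end, in the units of the state.
- manip.get_obs(): the state, without advancing time (a new reading comes with each control period).
- manip.camera(name): name is "scene" or "side" or "wrist"; returns (picture, depth): 400x640x3 uint8, red, green, blue; 400x640 float32, m along the optical axis (not along the pixel's ray), 0 where there is no reading.
- manip.camera_info(name): a dict with "intrinsics" (3x3 intrinsics, pixels), "pose" (4x4, takes a point from camera to world coordinates); the wrist camera has in their place "T_tool_cam" (4x4, takes a point from camera to tool coordinates, whose origin is the TCP and whose axes are the tool frame's). Camera axes: x right, y up, looking along -z (the intrinsics and any distortion apply to the point x, -y, -z); pixel columns grow to the right and rows downward; lengths in m; the calibration is good to about 2 mm. The wrist camera is an equidistant fisheye: a pixel r from the principal point sees the ray r / f radians off the axis. A picture is of the moment at which its call begins: read the wrist's pose just before it. camera_info takes no time and is no camera call.
- manip.hand_in(): hands the job in, once; it reports no verdict.
The state is a dict: "clock": time; "joint_pos": joint angles; "joint_velocities": joint speeds; "tau": joint torques, N m; "position": TCP position; "ee_rot": TCP orientation; "ft_force": force on the tool from outside, world axes, zero at the start; "torque": the same for the moment, N m; "grip_width": opening from 0.0 (shut) to 1.0 (fully open).
Only numpy, scipy, OpenCV 4.12 (cv2) and the standard library are available. Lean on these libraries where they do the work, as an engineer would, in place of code of your own. Each camera call takes 0.05 s, during which the arm holds its last target.

## Working session

There is one attempt and no reset: what is moved stays moved. The work goes in short steps, Python scripts to look and compute and a tool call to move; the robot and the scene stay as the last step left them, time stands still between calls to the robot, and variables do not carry over. Pictures are saved under pics/ and viewed, and the job is handed in when it is done.

Besides the shell and the picture viewer there is one more tool, called as name(argument=value, ...), one argument or row to a line, values as JSON. send_rows: Moves the arm, as the interface text tells. Its arguments: {"type":"object","properties":{"steps":{"type":"array"},"hand":{"type":"number"},"force":{"type":"number"}},"required":["steps"]}

```bash
mkdir -p pics; cat > h.py <<'E'
import numpy as np, cv2
from workcell import manip
from scipy.spatial.transform import Rotation as R
def snap(name,fn):
    o=manip.get_obs(); p,d=manip.camera(name)
    cv2.imwrite(f'pics/{fn}.png',p[:,:,::-1]); np.savez(f'pics/{fn}.npz',p=p,d=d,pos=o['position'],q=o['ee_rot'])
    return p,d
E
python3 - <<'E'
from h import *
o=manip.get_obs(); print(o)
print(manip.grip_depth)
for n in ['scene','side','wrist']:
    print(n,manip.camera_info(n)); snap(n,n+'0')
E
```

```text
{'clock': 0.0, 'joint_pos': array([ 1.28739178,  0.33285831, -0.06471938,  1.46096058,  0.02158176,
        1.3498959 , -0.08848557]), 'joint_velocities': array([-2.63287317e-04,  2.26819905e-04, -3.68285452e-04,  7.06640451e-04,
        8.71786738e-06,  1.31572321e-03,  8.93150720e-04]), 'tau': array([-2.03128837e-05, -6.25440574e+01,  4.95010579e-02, -3.91603768e+01,
        1.62957399e-02,  9.94862407e-03,  3.03929630e-05]), 'position': array([ 0.16107366, -0.60349038,  0.23051525]), 'ee_rot': array([ 7.93065499e-01, -6.09135949e-01, -5.78894268e-04, -4.17435267e-04]), 'ft_force': array([-0.30367069,  0.37448211,  0.16333528]), 'torque': array([ 0.03405367, -0.04501913,  0.04080198]), 'grip_width': 1.00323748325619}
0.0187
scene {'intrinsics': array([[433.63104505,   0.        , 322.68871099],
       [  0.        , 433.63104505, 203.42173461],
       [  0.        ,   0.        ,   1.        ]]), 'pose': array([[ 0.24631668, -0.49603951,  0.8326301 ,  1.41105319],
       [ 0.96913028,  0.1355482 , -0.20594462, -0.28178087],
       [-0.01070484,  0.85765464,  0.5141147 ,  0.65870063
[... 326 characters left out ...]
856, -0.6563171 ,  0.51319985,  0.83341949],
       [-0.00445192,  0.61830023,  0.78592939,  1.43077639],
       [ 0.        ,  0.        ,  0.        ,  1.        ]])}
wrist {'intrinsics': array([[309.70691629,   0.        , 319.57888307],
       [  0.        , 309.70691629, 197.56255434],
       [  0.        ,   0.        ,   1.        ]]), 'T_tool_cam': array([[ 9.99999592e-01, -7.33705973e-04, -5.27710795e-04,
        -8.33888285e-04],
       [-8.64631078e-04, -9.46641869e-01, -3.22286245e-01,
        -8.16634729e-02],
       [-2.63089790e-04,  3.22286570e-01, -9.46642117e-01,
        -1.41790552e-01],
       [ 0.00000000e+00,  0.00000000e+00,  0.00000000e+00,
         1.00000000e+00]])}
```

View pics/scene0.png

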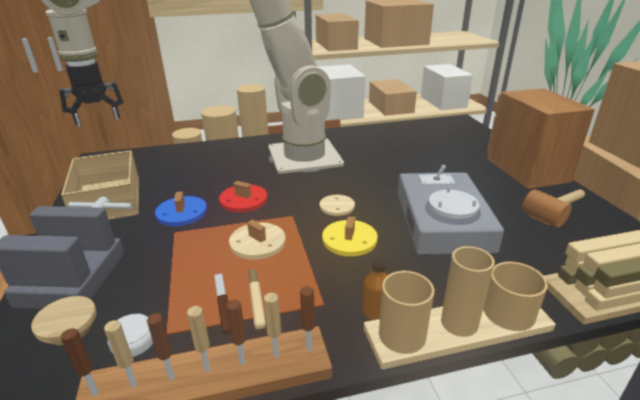

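View pics/side0.png

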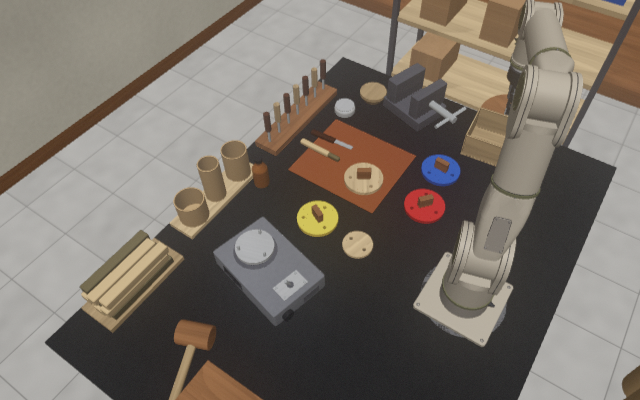

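View pics/wrist0.png

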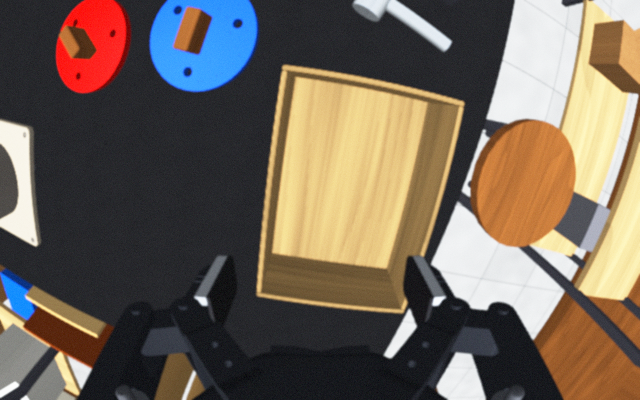

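The scene view shows the plain plate on the board at about (257,240), the hub at (454,204) and the toggle at (440,172). The side view shows the plate at (364,178), the hub at (255,246) and the toggle at (290,285). Next I'll take coarse positions from depth.

```bash
cat >> h.py <<'E'
def cloud(fn,name):
    z=np.load(f'pics/{fn}.npz'); d=z['d']; K=manip.camera_info(name)['intrinsics']
    v,u=np.mgrid[:400,:640]; x=(u-K[0,2])/K[0,0]; y=(v-K[1,2])/K[1,1]
    P=np.stack([x*d,-y*d,-d],-1); T=manip.camera_info(name)['pose']
    return P@T[:3,:3].T+T[:3,3], d
def ray_plane(name,uv,z):
    I=manip.camera_info(name);K=I['intrinsics'];T=I['pose']
    uv=np.atleast_2d(uv).astype(float)
    r=np.c_[(uv[:,0]-K[0,2])/K[0,0],-(uv[:,1]-K[1,2])/K[1,1],-np.ones(len(uv))]@T[:3,:3].T
    s=(z-T[2,3])/r[:,2]; return T[:3,3]+s[:,None]*r
def wrist_plane(uv,z,pos,q):
    I=manip.camera_info('wrist');K=I['intrinsics'];T=I['T_tool_cam']
    uv=np.atleast_2d(uv).astype(float)
    a=(uv-[K[0,2],K[1,2]])/K[0,0]; th=np.linalg.norm(a,axis=1); n=a/np.maximum(th,1e-9)[:,None]
    r=np.c_[n[:,0]*np.sin(th),-n[:,1]*np.sin(th),-np.cos(th)]
    Rt=R.from_quat(q).as_matrix(); r=r@T[:3,:3].T@Rt.T
    o=Rt@T[:3,3]+pos; s=(z-o[2])/r[:,2]; return o+s[:,None]*r
E
python3 - <<'E'
from h import *
for n,pts in [('scene',{'plate':(242,243),'bar':(257,228),'hub':(454,206),'hublow':(454,214),'tog':(442,168)}),('side',{'plate':(355,187),'bar':(364,171),'hub':(255,246),'tog':(290,284),'top':(250,275)})]:
    C,d=cloud(n+'0',n)
    for k,(u,v) in pts.items(): print(n,k,C[v,u].round(3))
for n in ['scene','side']:
    C,d=cloud(n+'0',n)
    p=np.load(f'pics/{n}0.npz')['p'].astype(int)
    for nm,z0,z1 in [('top85',.081,.089),('hubtop',.106,.114)]:
        m=(C[...,2]>z0)&(C[...,2]<z1)&(C[...,0]>.3)&(C[...,0]<.8)&(C[...,1]>-.1)&(C[...,1]<.5)
        k,l,s,c=cv2.connectedComponentsWithStats(m.astype(np.uint8))
        i=1+np.argmax(s[1:,4]); X=C[l==i][:,:2]; r=cv2.minAreaRect((X*1000).astype(np.float32)); print(n,nm,s[i,4],r)
E
```

```text
scene plate [ 0.506 -0.267  0.018]
scene bar [ 0.515 -0.227  0.061]
scene hub [ 1.411 -0.282  0.659]
scene hublow [0.646 0.227 0.107]
scene tog [0.441 0.301 0.12 ]
side plate [ 0.499 -0.175  0.015]
side bar [ 0.491 -0.219  0.064]
side hub [0.594 0.253 0.106]
side tog [0.432 0.295 0.096]
side top [0.552 0.333 0.088]
scene top85 3157 ((537.9952392578125, 265.2095947265625), (197.921630859375, 299.7314147949219), 76.31462097167969)
scene hubtop 950 ((596.4462890625, 251.89749145507812), (117.76764678955078, 119.01917266845703), 75.53362274169922)
side top85 3551 ((534.7246704101562, 271.5414733886719), (200.26834106445312, 301.3053894042969), 76.5802001953125)
side hubtop 853 ((594.420654296875, 256.3280029296875), (115.32940673828125, 120.40574645996094), 38.34246826171875)
```

```bash
python3 - <<'E'
from h import *
for n in ['scene','side']:
    C,d=cloud(n+'0',n)
    p=np.load(f'pics/{n}0.npz')['p']
    hsv=cv2.cvtColor(p,cv2.COLOR_RGB2HSV)
    b=(C[...,0]>.40)&(C[...,0]<.62)&(C[...,1]>-.32)&(C[...,1]<-.12)
    for nm,z0,z1 in [('bar',.050,.075),('plate',.014,.027)]:
        m=b&(C[...,2]>z0)&(C[...,2]<z1)
        k,l,s,c=cv2.connectedComponentsWithStats(m.astype(np.uint8)); i=1+np.argmax(s[1:,4])
        X=C[l==i]; print(n,nm,s[i,4],cv2.minAreaRect((X[:,:2]*1000).astype(np.float32)),X.mean(0).round(4))
for n,(x0,y0) in {'scene':(210,200),'side':(324,145)}.items():
    p=cv2.imread(f'pics/{n}0.png')[y0:y0+70,x0:x0+90]; cv2.imwrite(f'pics/{n}0c.png',cv2.resize(p,None,fx=8,fy=8,interpolation=2))
E
```

```text
scene bar 143 ((498.4764099121094, -229.12728881835938), (51.96418380737305, 20.52836036682129), 31.658584594726562) [ 0.5015 -0.2293  0.0588]
scene plate 1222 ((499.0026550292969, -229.17361450195312), (139.20289611816406, 139.43006896972656), 1.7258363962173462) [ 0.5095 -0.2308  0.0194]
side bar 87 ((494.62860107421875, -222.26611328125), (46.14214324951172, 26.86362648010254), 32.41477966308594) [ 0.4946 -0.2223  0.0603]
side plate 761 ((495.1308898925781, -223.68423461914062), (136.6280059814453, 146.0022430419922), 32.096336364746094) [ 0.4919 -0.2193  0.0201]
```

View pics/side0c.png

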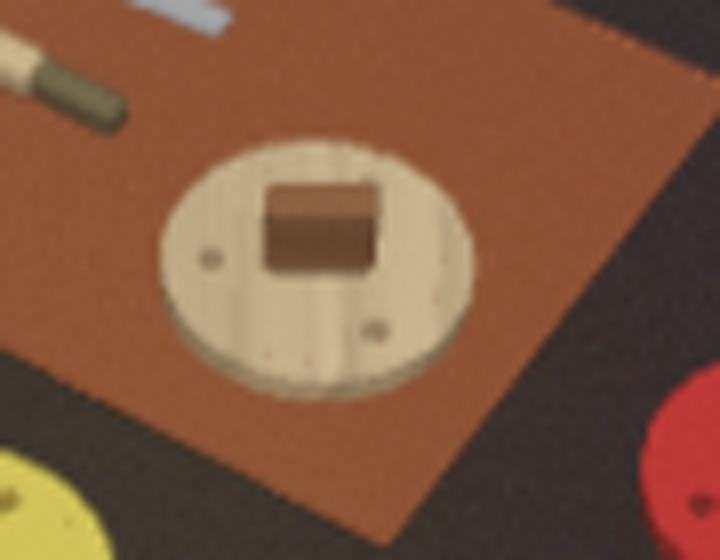

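send_rows(
  steps=[
    [[-0.018, -0.028, 0], -0.03],
    [[-0.05, -0.076, 0], -0.08],
    [[-0.084, -0.127, 0], -0.12],
    [[-0.118, -0.179, 0], -0.16],
    [[-0.152, -0.231, 0], -0.2],
    [[-0.186, -0.283, 0], -0.24],
    [[-0.22, -0.335, 0], -0.28],
    [[-0.25, -0.38, 0], -0.297],
  ],
)

```text
clock: 1.15
position: [0.4651, -0.2623, 0.2313]
ee_rot: [0.875, -0.484, 0.0, -0.0]
ft_force: [0.3, -0.6, -0.1]
grip_width: 1.004
```

```bash
python3 - <<'E'
from h import *
p,d=snap('wrist','w1'); o=manip.get_obs(); print(o['clock'],o['position'],R.from_quat(o['ee_rot']).as_matrix().round(4))
E
```

```text
1.2 [ 0.46960294 -0.2552907   0.23146557] [[ 0.5383 -0.8428  0.0025]
 [-0.8428 -0.5383  0.0028]
 [-0.001  -0.0036 -1.    ]]
```

View pics/w1.png

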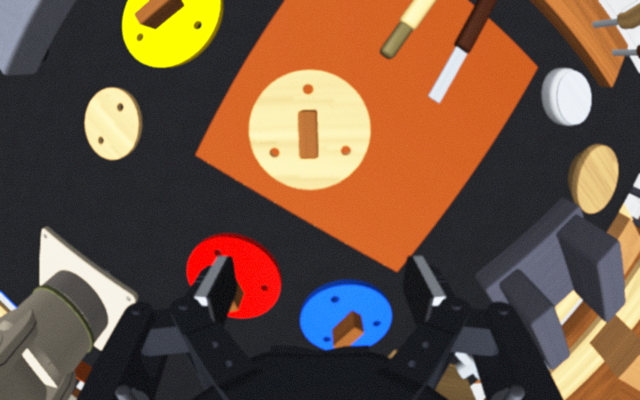

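send_rows(
  steps=[
    [[-0.005, -0.017, 0.02], 0],
    [[-0.01, -0.034, 0.035], 0],
    [[-0.0136, -0.0484, 0.05], 0],
    [[-0.0136, -0.0484, 0.05], 0],
    [[-0.0136, -0.0484, 0.05], 0],
    [[-0.0136, -0.0484, 0.05], 0],
    [[-0.0136, -0.0484, 0.05], 0],
    [[-0.0136, -0.0484, 0.05], 0],
  ],
)

```text
clock: 2.2
position: [0.4977, -0.2275, 0.1816]
ee_rot: [0.874, -0.485, 0.0, 0.0]
ft_force: [0.5, 0.8, -0.0]
grip_width: 1.001
```

```bash
cat >> h.py <<'E'
def blobs(m,amin,amax):
    k,l,s,c=cv2.connectedComponentsWithStats(m.astype(np.uint8))
    return [(c[i],s[i,4],l==i) for i in range(1,k) if amin<=s[i,4]<=amax]
E
python3 - <<'E'
from h import *
p,d=snap('wrist','w2'); z=np.load('pics/w2.npz'); o=manip.get_obs(); print(o['clock'],z['pos'],np.abs(o['joint_velocities']).max())
Rt=R.from_quat(z['q']).as_matrix(); print(Rt.round(4))
hsv=cv2.cvtColor(p,cv2.COLOR_RGB2HSV)
print(hsv[60:200:10,320])
E
```

```text
2.25 [ 0.49770593 -0.22746077  0.18157329] 0.002300121686968513
[[ 5.290e-01 -8.486e-01  4.000e-04]
 [-8.486e-01 -5.290e-01 -4.000e-04]
 [ 5.000e-04 -1.000e-04 -1.000e+00]]
[[ 10 210 206]
 [ 11 215 200]
 [ 11 211 203]
 [ 11 221 205]
 [ 11 219 206]
 [ 10 201 202]
 [ 24  82 249]
 [ 11 204 205]
 [ 20 114 224]
 [ 24  88 246]
 [ 13 176  94]
 [ 13 176 187]
 [ 13 174 185]
 [ 13 180 186]]
```

View pics/w2.png

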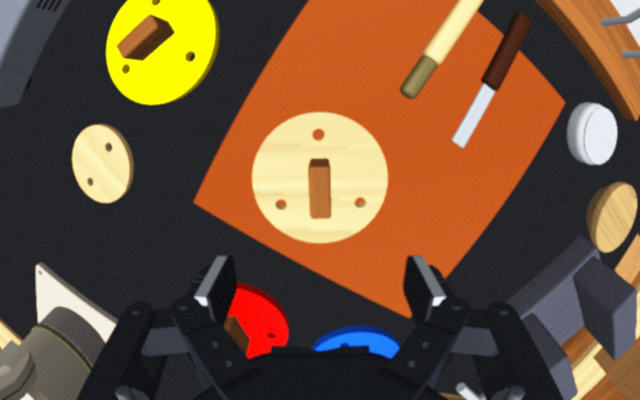

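The plate is centred at about (320,178), with holes at (318,134), (281,204) and (360,202) and the bar at (319,188).

```bash
cat >> h.py <<'E'
def fit3(P,r=.048):
    """centre and angle (mod 120deg) from three points"""
    c=P[:,:2].mean(0); v=P[:,:2]-c; a=np.arctan2(v[:,1],v[:,0])
    return c,np.degrees(np.angle(np.mean(np.exp(3j*a))))/3,np.linalg.norm(v,axis=1),np.degrees(a)
E
python3 - <<'E'
from h import *
z=np.load('pics/w2.npz'); p=z['p']
hsv=cv2.cvtColor(p,cv2.COLOR_RGB2HSV)
light=(hsv[...,1]<150)&(hsv[...,2]>190)&(hsv[...,0]>14)&(hsv[...,0]<32)
roi=np.zeros_like(light); roi[105:250,245:395]=1
light&=roi.astype(bool)
c,_=cv2.findContours(light.astype(np.uint8),cv2.RETR_EXTERNAL,cv2.CHAIN_APPROX_NONE); c=max(c,key=cv2.contourArea)
W=wrist_plane(c[:,0],.020,z['pos'],z['q']); print('disc',cv2.minEnclosingCircle((W[:,:2]*1000).astype(np.float32)), cv2.fitEllipse((W[:,:2]*1000).astype(np.float32)))
fill=cv2.drawContours(np.zeros((400,640),np.uint8),[c],-1,1,-1)>0
pts=[]
for cc,a,m in blobs(fill&~light,30,3000):
    w=wrist_plane(cc,.020,z['pos'],z['q'])[0]; print(cc.round(1),a,w.round(4))
    if a<300: pts.append(w)
print(fit3(np.array(pts)))
# bar top
bt=(hsv[...,0]<18)&(hsv[...,1]>130)&(hsv[...,2]>150)&fill
for cc,a,m in blobs(bt,200,3000):
    v,u=np.nonzero(m); W=wrist_plane(np.c_[u,v],.062,z['pos'],z['q']); print('bar',a,cv2.minAreaRect((W[:,:2]*1000).astype(np.float32)))
E
```

```text
disc ((494.1896667480469, -228.41847229003906), 70.41370391845703) ((494.1846618652344, -228.4462890625), (139.3894500732422, 139.528564453125), 154.8975067138672)
[318.  133.9] 98 [ 0.5342 -0.2017  0.02  ]
[319.4 187.8] 1204 [ 0.488  -0.2322  0.02  ]
[359.4 202. ] 72 [ 0.497  -0.2758  0.02  ]
[280.4 204. ] 75 [ 0.4514 -0.2069  0.02  ]
(array([ 0.49418884, -0.228146  ]), np.float64(33.49998575558523), array([0.04795498, 0.0477766 , 0.04779631]), array([ 33.48641163, -86.60995033, 153.62349622]))
bar 1099 ((495.27960205078125, -227.3505401611328), (49.59807205200195, 19.246681213378906), 32.61678695678711)
```

send_rows(
  steps=[
    [[-0.0012, 0.0033, 0.03], -0.024],
    [[-0.0012, 0.0033, 0.065], -0.024],
    [[-0.0012, 0.0033, 0.1], -0.024],
    [[-0.0012, 0.0033, 0.13], -0.024],
    [[-0.0012, 0.0033, 0.147], -0.024],
    [[-0.0012, 0.0033, 0.155], -0.024],
    [[-0.0012, 0.0033, 0.155], -0.024],
    [[-0.0012, 0.0033, 0.155], -0.024],
  ],
  hand=0.8,
  force=70,
)

```text
clock: 3.25
position: [0.495, -0.2282, 0.0274]
ee_rot: [0.88, -0.475, 0.001, 0.0]
ft_force: [0.3, -0.5, 0.4]
grip_width: 0.802
```

send_rows(
  steps=[
    [[0, 0, 0], 0],
    [[0, 0, 0], 0],
    [[0, 0, 0], 0],
    [[0, 0, 0], 0],
    [[0, 0, 0], 0],
    [[0, 0, 0], 0],
    [[0, 0, 0], 0],
    [[0, 0, 0], 0],
  ],
  hand=0,
  force=70,
)

```text
clock: 4.25
position: [0.4947, -0.2282, 0.0268]
ee_rot: [0.88, -0.475, 0.001, 0.0]
ft_force: [-0.7, -0.7, 5.9]
grip_width: 0.228
```

```bash
python3 - <<'E'
from h import *
a=cv2.imread('pics/side0.png')[215:305,210:330]; b=cv2.imread('pics/scene0.png')[150:240,395:505]
cv2.imwrite('pics/hubc.png',np.hstack([cv2.resize(a,(400,300),interpolation=2),cv2.resize(b,(367,300),interpolation=2)]))
E
```

```text
(no output)
```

View pics/hubc.png

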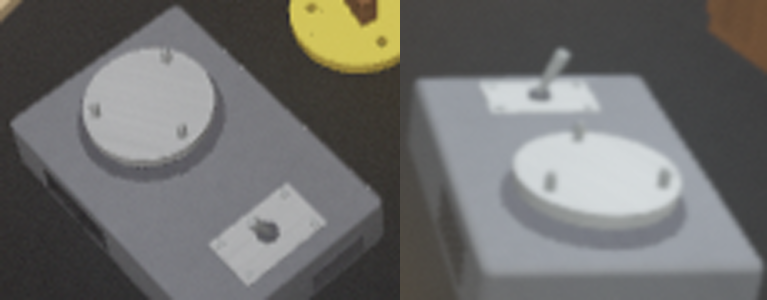

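send_rows(
  steps=[
    [[0, 0, -0.01], 0],
    [[0, 0, -0.03], 0],
    [[0, 0, -0.06], 0],
    [[0, 0, -0.09], 0],
    [[0, 0, -0.12], 0],
    [[0, 0, -0.15], 0],
    [[0, 0, -0.17], 0],
    [[0, 0, -0.18], 0],
  ],
)

```text
clock: 5.25
position: [0.4942, -0.2277, 0.2072]
ee_rot: [0.88, -0.474, 0.0, 0.0]
ft_force: [1.1, -0.2, -4.2]
grip_width: 0.224
```

```bash
python3 - <<'E'
from h import *
for n,uv in [('side',[(259.8,232.4),(238.5,248.6),(264.6,255.2)]),('scene',[(448.4,191.4),(440,206.4),(473.8,205.5)])]:
    P=ray_plane(n,uv,.110); print(n,P.round(3),fit3(P))
o=manip.get_obs();print(o['position'],R.from_quat(o['ee_rot']).as_matrix().round(4),o['joint_pos'].round(2))
E
```

```text
side [[0.611 0.208 0.11 ]
 [0.628 0.29  0.11 ]
 [0.547 0.265 0.11 ]] (array([0.59513189, 0.25406144]), np.float64(47.8910343692291), array([0.04869172, 0.04812771, 0.04892904]), array([-71.5651277 ,  47.72718068, 167.51109655]))
scene [[0.549 0.264 0.11 ]
 [0.611 0.208 0.11 ]
 [0.628 0.289 0.11 ]] (array([0.59620846, 0.25378293]), np.float64(47.78374505159507), array([0.0479797 , 0.04762193, 0.04781976]), array([167.91989255, -72.10494175,  47.53627922]))
[ 0.49424273 -0.22773958  0.20723647] [[ 5.497e-01 -8.354e-01  4.000e-04]
 [-8.354e-01 -5.497e-01 -3.000e-04]
 [ 5.000e-04 -2.000e-04 -1.000e+00]] [ 0.75  0.2  -0.45  1.69  0.09  1.27 -0.71]
```

send_rows(
  steps=[
    [[-0.019, -0.014, -0.01], -0.015],
    [[-0.057, -0.042, -0.025], -0.045],
    [[-0.1, -0.074, -0.04], -0.08],
    [[-0.147, -0.108, -0.055], -0.12],
    [[-0.194, -0.143, -0.065], -0.16],
    [[-0.241, -0.178, -0.075], -0.2],
    [[-0.285, -0.21, -0.085], -0.23],
    [[-0.317, -0.233, -0.093], -0.251],
  ],
)

```text
clock: 6.25
position: [0.5133, 0.1686, 0.2993]
ee_rot: [0.933, -0.359, -0.0, 0.0]
ft_force: [0.1, -1.1, -3.5]
grip_width: 0.227
```

send_rows(
  steps=[
    [[0, 0, 0], 0],
    [[0, 0, 0], 0],
    [[0, 0, 0], 0],
    [[0, 0, 0], 0],
    [[0, 0, 0], 0],
    [[0, 0, 0], 0],
    [[0, 0, 0], 0],
    [[0, 0, 0], 0],
  ],
)

```text
clock: 7.25
position: [0.5148, 0.165, 0.2993]
ee_rot: [0.933, -0.361, 0.0, 0.0]
ft_force: [-0.7, 0.2, -2.9]
grip_width: 0.225
```

```bash
python3 - <<'E'
from h import *
p,d=snap('wrist','w3'); z=np.load('pics/w3.npz'); o=manip.get_obs(); print(o['clock'],z['pos'],np.abs(o['joint_velocities']).max())
Rt=R.from_quat(z['q']).as_matrix(); print(Rt.round(4))
E
```

```text
7.3 [0.51477639 0.16497165 0.29930605] 0.0018231099698736934
[[ 7.398e-01 -6.728e-01  1.000e-04]
 [-6.728e-01 -7.398e-01 -0.000e+00]
 [ 1.000e-04 -0.000e+00 -1.000e+00]]
```

View pics/w3.png

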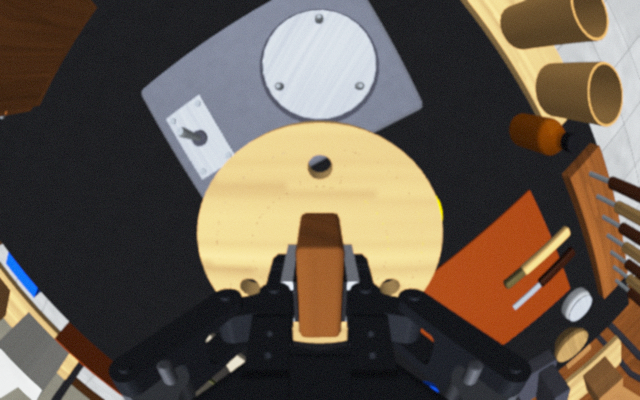

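The wrist view shows the hub's studs near (319,18), (279,86) and (360,86), and the held plate with its front hole at (319,166).

```bash
python3 - <<'E'
from h import *
a=cv2.imread('pics/w3.png')
cs=[(319,19),(279,86),(360,86),(319,167)]
cv2.imwrite('pics/w3c.png',np.hstack([cv2.resize(a[max(0,y-15):max(0,y-15)+30,x-15:x+15],(195,195),interpolation=cv2.INTER_NEAREST) for x,y in cs]))
z=np.load('pics/w3.npz'); p=z['p']; hsv=cv2.cvtColor(p,cv2.COLOR_RGB2HSV); g=hsv[...,2]
# hub disc
m=np.zeros((400,640),bool); m[0:125,255:385]=1; m&=(g>195)&(hsv[...,1]<60)
c,_=cv2.findContours(m.astype(np.uint8),0,1); c=max(c,key=cv2.contourArea)
W=wrist_plane(c[:,0],.110,z['pos'],z['q']); print(cv2.fitEllipse((W[:,:2]*1000).astype(np.float32)))
# held plate
m=(hsv[...,0]>14)&(hsv[...,0]<32)&(hsv[...,1]<170)&(g>150); m[:120]=0;m[300:]=0; m[:,:190]=0;m[:,450:]=0
c,_=cv2.findContours(m.astype(np.uint8),0,1); c=max(c,key=cv2.contourArea)[:,0]
q=c[(c[:,1]<240)]; zt=z['pos'][2]-.0208+.014
W=wrist_plane(q,zt,z['pos'],z['q']); e=cv2.fitEllipse((W[:,:2]*1000).astype(np.float32)); print('plate',e)
fill=cv2.drawContours(np.zeros((400,640),np.uint8),[c.reshape(-1,1,2)],-1,1,-1)>0
for cc,a_,mm in blobs(fill&~m,100,1500): print(cc,a_,wrist_plane(cc,zt,z['pos'],z['q']).round(4))
E
```

```text
((592.3471069335938, 253.49136352539062), (117.02130889892578, 117.29903411865234), 75.75337982177734)
plate ((539.4853515625, 194.22679138183594), (60.279624938964844, 144.396484375), 47.830902099609375)
[319.03807107 165.91370558] 394 [[0.5459 0.2017 0.2925]]
```

View pics/w3c.png

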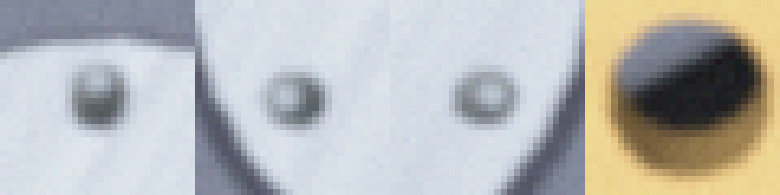

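```bash
python3 - <<'E'
from h import *
z=np.load('pics/w3.npz')
P=wrist_plane([(318.6,15.5),(278.1,84.3),(359.6,85)],.126,z['pos'],z['q']); print(P.round(4),fit3(P))
hsv=cv2.cvtColor(z['p'],cv2.COLOR_RGB2HSV); g=hsv[...,2]
for n in ['scene','side']: snap(n,n+'1')
for n,(x0,y0) in {'scene':(370,60),'side':(200,150)}.items():
    p=cv2.imread(f'pics/{n}1.png')[y0:y0+150,x0:x0+130]; cv2.imwrite(f'pics/{n}1c.png',cv2.resize(p,None,fx=4,fy=4,interpolation=2)[:600])
a=cv2.imread('pics/scene1c.png');b=cv2.imread('pics/side1c.png');cv2.imwrite('pics/v1.png',cv2.resize(np.hstack([a,b]),(780,450)))
E
```

```text
[[0.6247 0.2894 0.126 ]
 [0.5468 0.2639 0.126 ]
 [0.6067 0.2085 0.126 ]] (array([0.59273361, 0.25396191]), np.float64(47.595747446384756), array([0.04772365, 0.04700112, 0.04752461]), array([ 47.95742198, 167.73642831, -72.906643  ]))
```

View pics/v1.png

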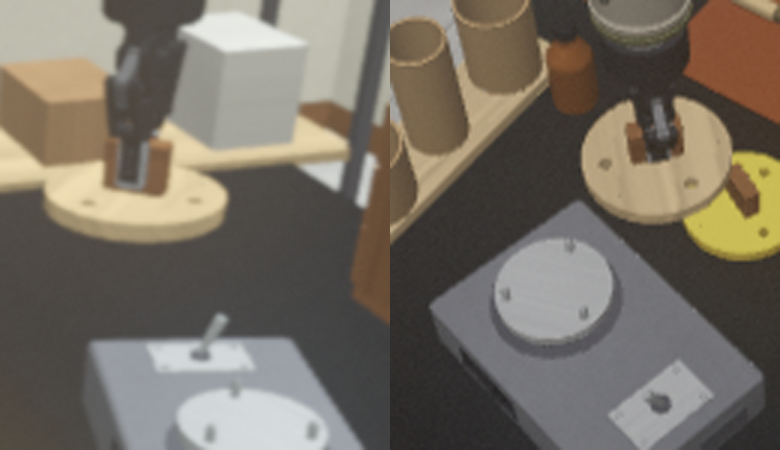

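```bash
python3 - <<'E'
from h import *
o=manip.get_obs(); zt=o['position'][2]-.0208+.014
T={}
def refine(n,u,v,r=4):
    g=cv2.cvtColor(cv2.imread(f'pics/{n}1.png'),cv2.COLOR_BGR2GRAY).astype(float)
    for _ in range(3):
        v0,u0=int(round(v)),int(round(u)); w=g[v0-r:v0+r+1,u0-r:u0+r+1]; w=np.clip(np.percentile(w,75)-6-w,0,None)
        yy,xx=np.mgrid[v0-r:v0+r+1,u0-r:u0+r+1]; u,v=(w*xx).sum()/w.sum(),(w*yy).sum()/w.sum()
    return u,v
for n,uv in [('scene',[(399.2,127.3),(434.6,126.7)]),('side',[(271.3,204),(299.9,210.3)])]:
    uv=[refine(n,*q) for q in uv]; P=ray_plane(n,uv,zt); print(n,np.round(uv,1),P.round(4),np.linalg.norm(P[0]-P[1]))
    h=(P[0]+P[1])[:2]/2; e=(P[1]-P[0])[:2]; e/=np.linalg.norm(e); nn=np.array([-e[1],e[0]])
    for s in(1,-1): 
        c=h+s*nn*.024; a=np.degrees(np.arctan2(*(P[:,:2]-c).T[::-1])); print('  c',c.round(4),a.round(1))
E
```

```text
scene [[396.6 132.2]
 [434.8 126.8]] [[0.5597 0.1022 0.2925]
 [0.5523 0.2    0.2925]] 0.09802743425215862
  c [0.5321 0.1493] [-59.6  68.2]
  c [0.5799 0.1529] [-111.8  120.4]
side [[271.2 204.2]
 [298.9 210.7]] [[0.5487 0.2027 0.2925]
 [0.4714 0.1786 0.2925]] 0.08091404221491223
  c [0.5172 0.1678] [ 48.  166.6]
  c [0.5029 0.2136] [ -13.4 -132. ]
```

```bash
python3 - <<'E'
from h import *
o=manip.get_obs(); zt=o['position'][2]-.0208+.014
a=cv2.imread('pics/scene1.png')[115:140,380:455]; cv2.imwrite('pics/s1z.png',cv2.resize(a,None,fx=10,fy=10,interpolation=cv2.INTER_NEAREST))
P=ray_plane('scene',[(399.2,127.3),(434.6,126.8)],zt); h=(P[0]+P[1])[:2]/2; e=(P[1]-P[0])[:2]; print(P,np.linalg.norm(e)); e/=np.linalg.norm(e); nn=np.array([-e[1],e[0]]); print(h+nn*.024,h-nn*.024)
E
```

```text
[[0.53290502 0.11982484 0.29246091]
 [0.55221351 0.19942077 0.29246091]] 0.08190439582483178
[0.5192357  0.16528066] [0.56588283 0.15396494]
```

View pics/s1z.png

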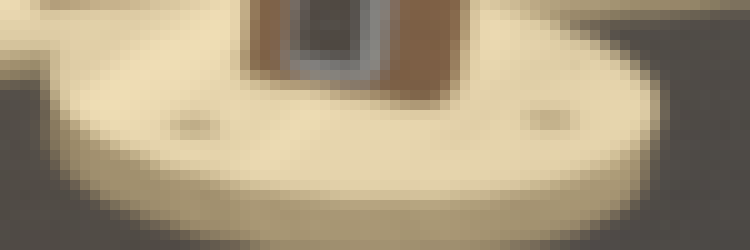

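send_rows(
  steps=[
    [[-0.0002, -0.02, 0.01], 0],
    [[-0.0004, -0.05, 0.03], 0],
    [[-0.0007, -0.08, 0.06], 0],
    [[-0.001, -0.105, 0.09], 0],
    [[-0.0011, -0.1174, 0.115], 0],
    [[-0.0011, -0.1174, 0.133], 0],
    [[-0.0011, -0.1174, 0.138], 0],
    [[-0.0011, -0.1174, 0.138], 0],
  ],
)

```text
clock: 8.4
position: [0.5931, 0.252, 0.1619]
ee_rot: [0.933, -0.361, 0.0, 0.0]
ft_force: [-0.4, 0.5, -3.6]
grip_width: 0.223
```

```bash
python3 - <<'E'
from h import *
for n in ['scene','side']: snap(n,n+'2')
o=manip.get_obs(); print(o['clock'],o['position'],o['ft_force'])
a=cv2.imread('pics/scene2.png')[150:240,400:500];b=cv2.imread('pics/side2.png')[195:285,205:305];cv2.imwrite('pics/v2.png',cv2.resize(np.hstack([a,b]),(800,360),interpolation=2))
E
```

```text
8.5 [0.59339665 0.25235051 0.16259644] [ 0.41356196  0.71372701 -3.81068524]
```

View pics/v2.png

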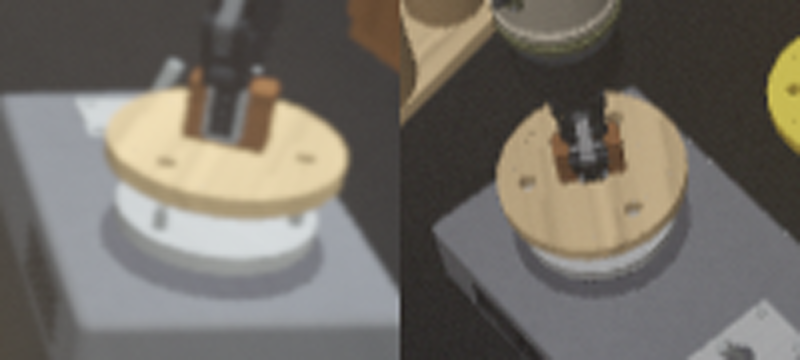

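The plate hovers over the hub. The scene crop shows holes at (166,162) and (306,158), and the side crop at (527,181) and (633,208). I'll compute the offsets from these.

```bash
python3 - <<'E'
from h import *
zt=.1558
for n,uv,ref in [('scene',[(441,190),(476,189)],(.5962,.2538)),('side',[(262.8,246.5),(236.3,239.8)],(.5951,.2541))]:
    P=ray_plane(n,uv,zt); h=(P[0]+P[1])[:2]/2; e=(P[1]-P[0])[:2]; L=np.linalg.norm(e); e/=L
    for s in (1,-1):
        c=h+s*.024*np.array([-e[1],e[0]]); print(n,L.round(4),c.round(4),(np.array(ref)-c).round(4),np.degrees(np.arctan2(*(P[:,:2]-c).T[::-1])).round(1))
E
```

```text
scene 0.0836 [0.5958 0.2507] [0.0004 0.0031] [-72.2  48.1]
scene 0.0836 [0.6427 0.2407] [-0.0465  0.0131] [-131.9  107.8]
side 0.0835 [0.5815 0.2991] [ 0.0136 -0.045 ] [-132.9  -12.7]
side 0.0835 [0.5956 0.2532] [-0.0005  0.0009] [167.3  47.1]
```

send_rows(
  steps=[
    [[-0.0007, -0.0007, 0], 0],
    [[-0.0007, -0.0007, 0.005], 0],
    [[-0.0007, -0.0007, 0.009], 0],
    [[-0.0007, -0.0007, 0.012], 0],
    [[-0.0007, -0.0007, 0.015], 0],
    [[-0.0007, -0.0007, 0.018], 0],
    [[-0.0007, -0.0007, 0.019], 0],
    [[-0.0007, -0.0007, 0.019], 0],
  ],
)

```text
clock: 9.5
position: [0.5929, 0.2535, 0.1423]
ee_rot: [0.933, -0.361, -0.0, 0.0]
ft_force: [0.1, -0.6, -3.5]
grip_width: 0.222
```

send_rows(
  steps=[
    [[0, 0, 0.002], 0],
    [[0, 0, 0.004], 0],
    [[0, 0, 0.006], 0],
    [[0, 0, 0.008], 0],
    [[0, 0, 0.009], 0],
    [[0, 0, 0.01], 0],
    [[0, 0, 0.011], 0],
    [[0, 0, 0.011], 0],
  ],
)

```text
clock: 10.5
position: [0.5929, 0.2535, 0.1312]
ee_rot: [0.933, -0.361, 0.0, 0.0]
ft_force: [-0.3, 0.0, -4.2]
grip_width: 0.223
```

send_rows(
  steps=[
    [[0, 0, 0.0005], 0],
    [[0, 0, 0.001], 0],
    [[0, 0, 0.0013], 0],
    [[0, 0, 0.0016], 0],
    [[0, 0, 0.0018], 0],
    [[0, 0, 0.002], 0],
    [[0, 0, 0.002], 0],
    [[0, 0, 0.002], 0],
  ],
)

```text
clock: 11.5
position: [0.593, 0.2536, 0.1309]
ee_rot: [0.933, -0.361, 0.0, 0.0]
ft_force: [-6.0, -5.2, 11.3]
grip_width: 0.227
```

```bash
python3 - <<'E'
from h import *
for n in ['scene','side']: snap(n,n+'3')
a=cv2.imread('pics/scene3.png')[150:240,400:500];b=cv2.imread('pics/side3.png')[195:285,205:305];cv2.imwrite('pics/v3.png',cv2.resize(np.hstack([a,b]),(800,360),interpolation=2))
E
```

```text
(no output)
```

View pics/v3.png

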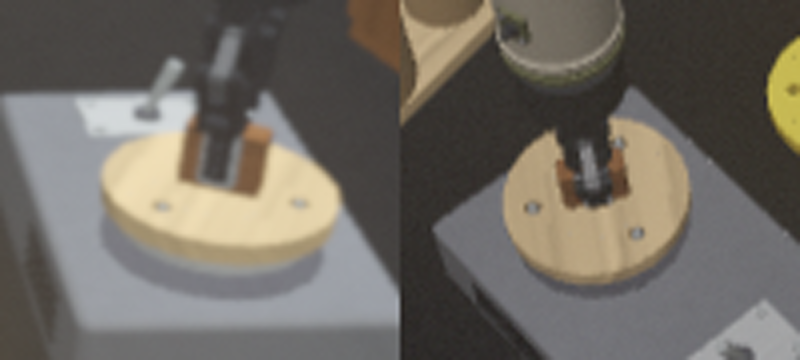

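send_rows(
  steps=[
    [[0, 0, -0.001], 0],
    [[0, 0, -0.001], 0],
    [[0, 0, -0.001], 0],
    [[0, 0, -0.001], 0],
    [[0, 0, -0.001], 0],
    [[0, 0, -0.001], 0],
    [[0, 0, -0.001], 0],
    [[0, 0, -0.001], 0],
  ],
  hand=0.6,
)

```text
clock: 12.6
position: [0.5929, 0.2535, 0.1303]
ee_rot: [0.933, -0.361, 0.0, 0.0]
ft_force: [0.6, 0.9, 0.7]
grip_width: 0.603
```

send_rows(
  steps=[
    [[0, 0, -0.005], 0],
    [[0, 0, -0.015], 0],
    [[0, 0, -0.03], 0],
    [[0, 0, -0.055], 0],
    [[0, 0, -0.08], 0],
    [[0, 0, -0.1], 0],
    [[0, 0, -0.115], 0],
    [[0, 0, -0.12], 0],
  ],
)

```text
clock: 13.6
position: [0.5931, 0.2537, 0.2513]
ee_rot: [0.933, -0.361, 0.0, -0.0]
ft_force: [0.2, 0.1, -0.4]
grip_width: 0.599
```

```bash
python3 - <<'E'
from h import *
p,d=snap('wrist','w4')
for n in ['scene','side']: snap(n,n+'4')
a=cv2.imread('pics/scene4.png')[150:240,400:500];b=cv2.imread('pics/side4.png')[195:285,205:305];cv2.imwrite('pics/v4.png',cv2.resize(np.hstack([a,b]),(800,360),interpolation=2))
o=manip.get_obs(); print(o['clock'],o['position'])
for n in ['scene','side']:
    C,_=cloud(n+'4',n); m=(C[...,2]>.117)&(C[...,2]<.133)&(np.hypot(C[...,0]-.595,C[...,1]-.253)<.08); m=cv2.erode(m.astype(np.uint8),np.ones((3,3)))>0
    X=C[m]; A=np.c_[X[:,:2]-[.595,.253],np.ones(len(X))]; print(n,len(X),np.linalg.lstsq(A,X[:,2],rcond=None)[0])
E
```

```text
13.75 [0.59276225 0.25343797 0.24976964]
scene 927 [-0.00181026  0.00032113  0.12306067]
side 884 [-0.00079627  0.0035434   0.12462002]
```

View pics/v4.png

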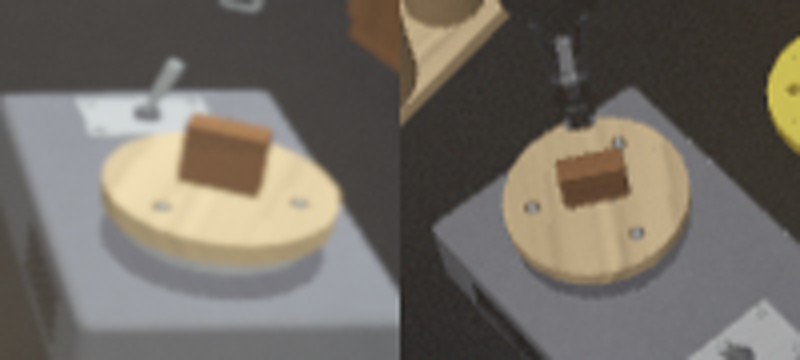

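View pics/w4.png

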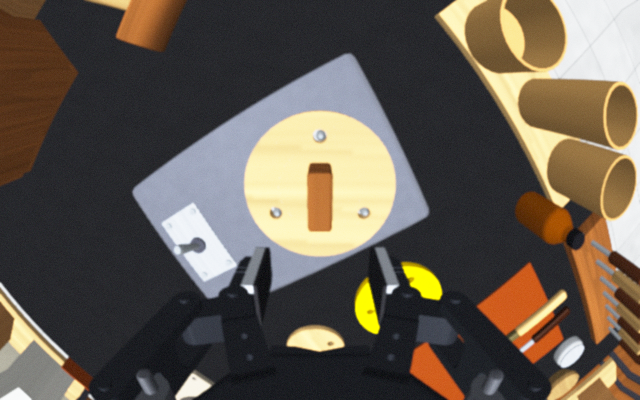

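The plate sits flat: the fit gives a top height of about 0.124 m and a tilt under 0.004, and the studs show through all three holes. Next is the toggle. I'll shut the fingers and move to its +y side.

send_rows(
  steps=[
    [[-0.01, 0.002, 0], -0.04],
    [[-0.035, 0.006, 0], -0.12],
    [[-0.065, 0.011, 0], -0.2],
    [[-0.095, 0.016, 0], -0.28],
    [[-0.125, 0.021, 0], -0.36],
    [[-0.15, 0.026, 0], -0.44],
    [[-0.165, 0.029, 0], -0.49],
    [[-0.1694, 0.0291, 0], -0.503],
  ],
  hand=0,
  force=40,
)

```text
clock: 14.75
position: [0.4473, 0.3464, 0.2503]
ee_rot: [0.993, -0.116, 0.0, 0.0]
ft_force: [-0.3, -0.1, -1.0]
grip_width: -0.001
```

send_rows(
  steps=[
    [[0, 0, 0.01], 0],
    [[0, 0, 0.035], 0],
    [[0, 0, 0.065], 0],
    [[0, 0, 0.095], 0],
    [[0, 0, 0.115], 0],
    [[0, 0, 0.128], 0],
    [[0, 0, 0.135], 0],
    [[0, 0, 0.135], 0],
  ],
)

```text
clock: 15.75
position: [0.4481, 0.3461, 0.1154]
ee_rot: [0.993, -0.117, 0.0, -0.0]
ft_force: [0.7, -0.3, 0.4]
grip_width: -0.0
```

```bash
python3 - <<'E'
from h import *
snap('scene','scene5');snap('side','side5'); o=manip.get_obs()
a=cv2.imread('pics/scene5.png')[100:220,380:500];b=cv2.imread('pics/side5.png')[215:335,235:355];cv2.imwrite('pics/v5.png',cv2.resize(np.hstack([a,b]),(800,400),interpolation=2))
Rt=R.from_quat(o['ee_rot']).as_matrix();print(o['clock'],o['position'],Rt.round(3))
E
```

```text
15.85 [0.44829244 0.34634636 0.11598971] [[ 0.973 -0.233  0.001]
 [-0.233 -0.973  0.001]
 [ 0.001 -0.001 -1.   ]]
```

View pics/v5.png

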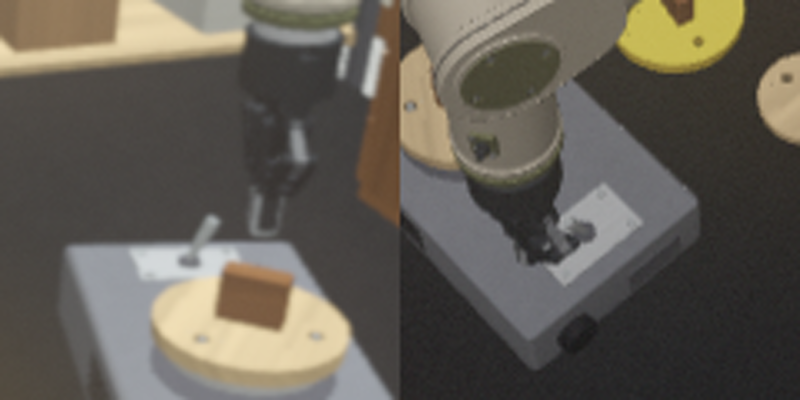

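The fingers stand beside the bat on its +y side and the machine is untouched. Now I push along tool +y and then retreat.

send_rows(
  steps=[
    [[0, 0.006, 0.003], 0],
    [[0, 0.013, 0.003], 0],
    [[0, 0.02, 0.003], 0],
    [[0, 0.027, 0.003], 0],
    [[0, 0.034, 0.003], 0],
    [[0, 0.04, 0.003], 0],
    [[0, 0.045, 0.003], 0],
    [[0, 0.047, 0.003], 0],
  ],
)

```text
clock: 16.85
position: [0.437, 0.2996, 0.1121]
ee_rot: [0.993, -0.117, -0.0, 0.0]
ft_force: [0.2, -0.2, 0.3]
grip_width: 0.003
```

send_rows(
  steps=[
    [[0, -0.005, 0], 0],
    [[0, -0.02, -0.005], 0],
    [[0, -0.03, -0.02], 0],
    [[0, -0.035, -0.045], 0],
    [[0, -0.035, -0.075], 0],
    [[0, -0.035, -0.105], 0],
    [[0, -0.035, -0.125], 0],
    [[0, -0.035, -0.13], 0],
  ],
)

```text
clock: 17.85
position: [0.4454, 0.3352, 0.2437]
ee_rot: [0.993, -0.117, 0.001, -0.001]
ft_force: [-0.0, 0.4, 0.0]
grip_width: -0.001
```

```bash
python3 - <<'E'
from h import *
snap('scene','scene6');snap('side','side6'); o=manip.get_obs();print(o['clock'],o['position'],o['ft_force'])
a=cv2.imread('pics/scene6.png')[120:240,390:510];b=cv2.imread('pics/side6.png')[215:335,225:345];cv2.imwrite('pics/v6.png',cv2.resize(np.hstack([a,b]),(800,400),interpolation=2))
for n in ['scene','side']:
    C,_=cloud(n+'6',n); m=(C[...,2]>.117)&(C[...,2]<.133)&(np.hypot(C[...,0]-.595,C[...,1]-.253)<.08); m=cv2.erode(m.astype(np.uint8),np.ones((3,3)))>0
    X=C[m]; A=np.c_[X[:,:2]-[.595,.253],np.ones(len(X))]; print(n,len(X),np.linalg.lstsq(A,X[:,2],rcond=None)[0])
    m=(C[...,2]>.105)&(C[...,2]<.14)&(np.hypot(C[...,0]-.435,C[...,1]-.292)<.04); print('bat',C[m].mean(0).round(4),m.sum())
E
```

```text
17.95 [0.44520495 0.33444981 0.24223004] [ 0.5984848  -0.96785257 -0.03774466]
scene 901 [-0.00192517 -0.00245879  0.12304785]
bat [0.4348 0.2786 0.1174] 34
side 491 [-0.0079624  -0.00238584  0.12481981]
bat [0.4308 0.2848 0.1192] 30
```

View pics/v6.png

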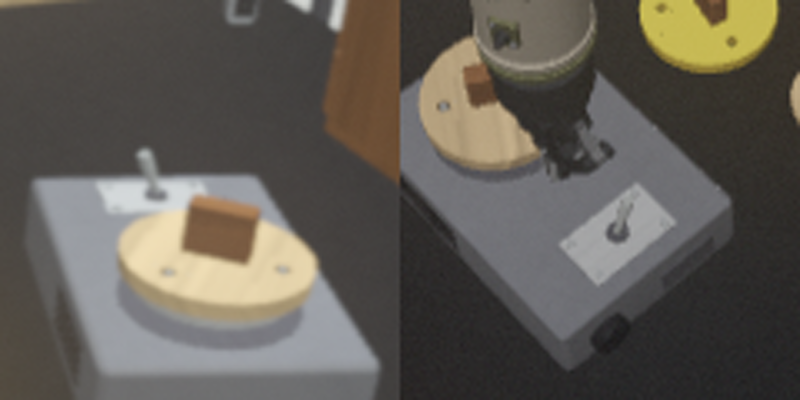

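View pics/scene6.png

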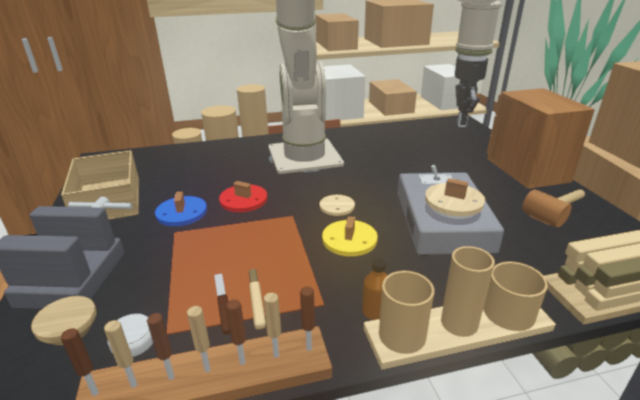

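The bat now leans to -y (crop (148,155) in the scene view, (625,195) in the side view). The plate lies flat on the hub with studs in its holes, and the other things are in place. The arm is clear, so I'm handing in.

```bash
python3 -c "
from h import *
print(manip.hand_in())"
```

```text
the job is handed in; nothing more can be done
None
```

The honing plate is on the hub, fully home and released, and the toggle is switched on. I handed the job in at about 18 s of the 51 s allowed; it gave no verdict.

**Plate:** I gripped it by the finger bar, turned it about 14° to match the studs and lowered it until it touched lightly, with about 15 N of load change. The studs show through the holes. The top face measured 0.123–0.125 m, against 0.124 m expected. Right after release the tilt came out below 0.004 in both views.

**Toggle:** I pushed the bat from its +y side with the fingers shut. Both the scene and side views then showed it leaning to the machine's -y side. The knife, stick, bottle, spare disc and look-alikes appear where they were, and the arm stood clear above the bench.

**Disagreements:**
- **Hub position:** the wrist camera put the hub about 3 mm away from where the other two cameras had it. I used relative measurements averaged over all three, and the plate went on without catching.
- **Final tilt:** the last side view gave a tilt of 0.008, but the arm hid part of the plate there. The scene view still showed about 0.003.

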